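Put the cabinet pulls back in their sample bins

TASK

Clear up after the customer: put all five loose brass cabinet pulls back in stock, each in the white bin whose sloping front carries a sample of its kind (round knobs, T-bars, bow handle). Stand every piece upright on its feet on the floor of its bin, none on top of another, and leave the soap dispenser and the white tumbler where they stand.

Things in the scene. Friction and masses are not known exactly. Their poses are not given: they have to be found in the camera images.
- knob_a_mid (a point): First solid brass round cabinet knob standing on its foot: head 32 mm across from 17 to 28 mm above the foot's underside, neck 14 mm, foot 22 mm across; 28 mm tall, about 90 g. The point is at its centre, 14 mm above the underside; z up along its axis.
- knob_b_mid (a point): Second solid brass round cabinet knob standing on its foot: head 32 mm across from 17 to 28 mm above the foot's underside, neck 14 mm, foot 22 mm across; 28 mm tall, about 90 g. The point is at its centre, 14 mm above the underside; z up along its axis. Same kind as the first.
- tbar_a_mid (a point): First brass T-bar cabinet pull standing on its foot: a square bar 60 x 12 x 12 mm (along the point's x axis; its underside 20 mm, its top 32 mm above the foot's underside) on a single post 12 mm thick with a round foot 22 mm across; 32 mm tall, about 80 g. The point is at its centre, 16 mm above the underside; z up.
- tbar_b_mid (a point): Second brass T-bar cabinet pull standing on its foot: a square bar 60 x 12 x 12 mm (along the point's x axis; its underside 20 mm, its top 32 mm above the foot's underside) on a single post 12 mm thick with a round foot 22 mm across; 32 mm tall, about 80 g. The point is at its centre, 16 mm above the underside; z up. Same kind as the first.
- bow_mid (a point): Brass bow handle standing on its two feet: a bar 112 mm long (along the point's x axis), 12 mm wide, 10 mm thick, its underside 22 mm and its top 32 mm above the feet's underside, on two square legs 12 mm thick, 96 mm apart, each with a round foot 22 mm across; about 130 g. The point is at its centre, 16 mm above the underside, in the open space below the bar; z up.
- bin_knobs: White wooden stock bin for round knobs: a round knob sample is screwed to its sloping front. Fixed. Inside 130 mm along x and 160 mm along y, wall 6 mm thick, rim 36 mm above the table, floor 6 mm above the table. Origin at table height under the middle of the inside; z up; +x points to the sloping front, which reaches with its sample 120 mm out from the origin, nowhere higher than 55 mm above the table. The bins differ only in the sample.
- bin_tbars: White wooden stock bin for T-bars: a T-bar sample is screwed to its sloping front. Fixed. Inside 130 mm along x and 160 mm along y, wall 6 mm thick, rim 36 mm above the table, floor 6 mm above the table. Origin at table height under the middle of the inside; z up; +x points to the sloping front, which reaches with its sample 120 mm out from the origin, nowhere higher than 55 mm above the table. The bins differ only in the sample.
- bin_handles: White wooden stock bin for bow handles: a bow handle sample is screwed to its sloping front. Fixed. Inside 130 mm along x and 160 mm along y, wall 6 mm thick, rim 36 mm above the table, floor 6 mm above the table. Origin at table height under the middle of the inside; z up; +x points to the sloping front, which reaches with its sample 120 mm out from the origin, nowhere higher than 55 mm above the table. The bins differ only in the sample.
- dispenser: Bystander: ribbed steel soap dispenser with a pump, 76 mm across, 167 mm tall, spout reaching 55 mm from its axis; loose. Origin under its centre.
- tumbler: Bystander: white ceramic tumbler, 76 mm across, 105 mm tall; loose. Origin under its centre.

How it is judged (in metres and radians):
At the end, for the whole second after the job is handed in: Both knobs, both T-bars and the bow handle are each in the bin with their sample: centre within the bin's inside, standing on the bin floor (centre height within 5 mm of standing there), upright within 0.15 rad, at rest (under 0.02 m/s) (x of knob_a_mid in the frame of bin_knobs between -0.065 and 0.065 m and y of knob_a_mid in the frame of bin_knobs between -0.08 and 0.08 m and z of knob_a_mid in the frame of bin_knobs between 0.015 and 0.025 m and angle between each of knob_a_mid, knob_b_mid, tbar_a_mid, tbar_b_mid, bow_mid's own z axis and vertical below 0.15 rad and linear speed of each of knob_a, knob_b, tbar_a, tbar_b, bow below 0.02 m/s and x of knob_b_mid in the frame of bin_knobs between -0.065 and 0.065 m and y of knob_b_mid in the frame of bin_knobs between -0.08 and 0.08 m and z of knob_b_mid in the frame of bin_knobs between 0.015 and 0.025 m and x of tbar_a_mid in the frame of bin_tbars between -0.065 and 0.065 m and y of tbar_a_mid in the frame of bin_tbars between -0.08 and 0.08 m and z of tbar_a_mid in the frame of bin_tbars between 0.017 and 0.027 m and x of tbar_b_mid in the frame of bin_tbars between -0.065 and 0.065 m and y of tbar_b_mid in the frame of bin_tbars between -0.08 and 0.08 m and z of tbar_b_mid in the frame of bin_tbars between 0.017 and 0.027 m and x of bow_mid in the frame of bin_handles between -0.065 and 0.065 m and y of bow_mid in the frame of bin_handles between -0.08 and 0.08 m and z of bow_mid in the frame of bin_handles between 0.017 and 0.027 m); the robot touches nothing.
It fails at once if the soap dispenser is moved more than 20 mm or tipped (distance of dispenser from where it was at the start of the episode above 0.02 m or angle between dispenser's own z axis and vertical above 0.3 rad).
It fails at once if the tumbler is moved more than 20 mm or tipped (distance of tumbler from where it was at the start of the episode above 0.02 m or angle between tumbler's own z axis and vertical above 0.3 rad).
It also fails if it takes over 120 s, if anything falls off the work surface, if the arm or the gripper's body presses on something with over 40 N, if the wrist force passes 120 N, or if a joint passes its speed limit or range.

ROBOT

A 6-joint arm with a two-finger parallel gripper is mounted at the origin on the work surface. World frame = base frame: x ahead of the robot, y to its left, z up, the work surface at z = 0. Lengths are in mm, angles in rad, forces in N, time in s.
With the tool pointing down it reaches from about 275 to 750 mm from the base axis. Payload 10.2 kg.
Tool frame: the origin (TCP) lies on the front face of the gripper's body, between the roots of the fingers; the fingertips stand 73 mm ahead of it and the grasp point (between the pads) lies 54 mm ahead of it; z points along the fingers, y is the line along which they close (so a half turn about z gives the same grasp; the last joint's range is limited). The gripper opens to 85 mm and grips with 20 to 120 N. Pads are 22 mm wide; open, the fingers measure 114 mm over their backs; the gripper's body (76 mm by 85 mm) begins 54 mm behind the grasp point. The pads swing forward as they close: fully open they stand 13 mm farther back than shut.
Start: joints at [-1.415, 0.313, 1.498, -0, 1.331, -0.223], TCP at [194.136, -487.794, 303.894] pointing down, gripper open.
Joint ranges: [-2.94, 2.94], [-0.97, 2.17], [0.19, 2.56], [-1.23, 4.37], [0.02, 3.11], [-2.88, 2.88]. Speed limits (rad/s): [2.39, 2.39, 3.01, 3.14, 3.14, 3.14].

INTERFACE

Orientations are given as a unit quaternion [w, x, y, z].
In Python, from rig import * gives the robot as it stands.
- The arm moves only by the tool step_arm, never from a script. Its argument "plan" is a list of rows, each an object with "offset": the shift along the tool's x, y, z in cm, a list of three; "rot": the turn, a rotation vector about the tool's x, y, z in degrees, a list of three; "gripper": the finger opening in cm, from 0 to 8.54. In form: [{"offset": [x, y, z], "rot": [wx, wy, wz], "gripper": gripper}, ...]. A call has 1 to 12 rows; each row is the pose to reach, as a shift and turn from the pose commanded when the call began, along the tool's axes at that moment; what a row does not reach only later rows make up. A row lasts 1/10 s, in which the tool goes at most 50 mm and 8.59 degrees, less where a joint would pass 70% of its speed; a pose out of reach is approached as far as the arm can. A call with a gripper value outside its range is refused whole. The fingers move at their own pace and stop on an object; "squeeze" is the grip in N (left out, the last holds). Time passes only in rows, so rows that repeat a pose let the fingers close. It gives the time, the measured TCP pose, the force, the opening and the grip force at its end, in the units of the state.
- sense(): the state, without advancing time (a new reading comes with each control period).
- capture(name): name is "side" or "top" or "wrist"; returns a dict with "color" (420x560x3 uint8, red, green, blue), "depth" (420x560 float32, mm along the optical axis (not along the pixel's ray), 0 where there is no reading), "vertical_fov" (degrees; the focal length in pixels is half the picture's height over the tangent of half this angle, whatever the lens; pixels are square), "cx", "cy" (the principal point, pixels), "rvec" (rotation vector, rad) and "tvec" (3), from world to camera coordinates, as OpenCV has them; the wrist camera has in their place "mount" (4x4, takes a point from camera to tool coordinates, whose origin is the TCP and whose axes are the flange's). Camera axes: x right, y down, z forward; pixel columns grow to the right and rows downward; lengths in mm; the calibration is good to about 2 mm. A picture is of the moment at which its call begins: read the wrist's pose just before it.
- finish_job(): hands the job in; it is judged then, once.
The state is a dict: "time_s": time; "joints": joint angles; "dq": joint speeds; "tau": joint torques, N m; "eef_pos": TCP position; "ee_rot": TCP orientation; "force": force on the tool from outside, world axes, zero at the start; "wrist_torque": the same for the moment, N m; "grip_width": opening from 0.0 (shut) to 1.0 (fully open); "grip_force": force on a finger pad.
Only numpy, scipy, OpenCV 4.12 (cv2) and the standard library are available. Lean on these libraries where they do the work, as an engineer would, in place of code of your own. Each camera call takes 0.05 s, during which the arm holds its last target. There are 200 camera calls.

## Working session

There is one attempt and no reset: what is moved stays moved. The work goes in short steps, Python scripts to look and compute and a tool call to move; the robot and the scene stay as the last step left them, time stands still between calls to the robot, and variables do not carry over. Pictures are saved under pics/ and viewed, at most 14 in all, crops included, and the job is handed in when it is done.

Besides the shell and the picture viewer there is one more tool, called as a command line: name --argument value ..., lists and objects as JSON in quotes. step_arm: Moves the arm, as the interface text tells. Its arguments: {"type":"object","properties":{"plan":{"type":"array"},"squeeze":{"type":"number"}},"required":["plan"]}

```bash
mkdir -p pics; ls; cat > h.py <<'E'
from rig import *
import numpy as np, cv2
from scipy.spatial.transform import Rotation as R
def cloud(c, s=None):
    h,w=c["depth"].shape; f=h/2/np.tan(np.radians(c["vertical_fov"])/2)
    u,v=np.meshgrid(np.arange(w),np.arange(h)); d=c["depth"].astype(float)
    P=np.stack([(u-c["cx"])/f*d,(v-c["cy"])/f*d,d],-1)
    if "mount" in c:
        M=np.array(c["mount"]); P=P@M[:3,:3].T+M[:3,3]
        q=s["ee_rot"]; return P@R.from_quat([q[1],q[2],q[3],q[0]]).as_matrix().T+np.array(s["eef_pos"])
    Rm=cv2.Rodrigues(np.array(c["rvec"],float))[0]
    return (P-np.array(c["tvec"]).ravel())@Rm
def save(c,n,sc=1.4): cv2.imwrite(f"pics/{n}.png",cv2.resize(c["color"][:,:,::-1],None,fx=sc,fy=sc,interpolation=cv2.INTER_CUBIC))
E
python3 - <<'E'
from h import *
print(sense())
for n in ("top","side"):
    c=capture(n); save(c,n); P=cloud(c); np.savez(f"{n}.npz",P=P,color=c["color"],d=c["depth"]); print({k:v for k,v in c.items() if k not in("color","depth")})
E
```

```text
pics
{'time_s': 0.0, 'joints': array([-1.41541876e+00,  3.13482579e-01,  1.49844161e+00,  7.35849517e-06,
        1.33102344e+00, -2.23417667e-01]), 'dq': array([ 0.00184269, -0.00026003, -0.00091441,  0.00058926,  0.00107894,
        0.00148598]), 'tau': array([ 1.08610355e-03, -4.12255955e+01, -2.59737754e+01, -3.12392706e-05,
        4.18748052e-03,  4.14469559e-05]), 'eef_pos': array([ 194.10048476, -487.62105002,  303.31664365]), 'ee_rot': array([-6.76976516e-04,  9.82117762e-01,  1.88266415e-01,  2.66151313e-05]), 'force': array([-0.5223332 ,  0.1782503 ,  0.24486379]), 'wrist_torque': array([-0.01979622, -0.03625605, -0.02091363]), 'grip_force': 0.0, 'grip_width': 0.9985351153135303}
{'vertical_fov': 56.06594870930536, 'cx': 276.32746100175933, 'cy': 212.41476310914103, 'rvec': array([ 2.18214308, -2.19770911,  0.02358792]), 'tvec': array([  13.17899413,  485.72168319, 1076.68396542])}
{'vertical_fov': 42.53758184752242, 'cx': 271.835211965011, 'cy': 210.00976583214685, 'rvec': array([ 0.27196932, -2.6531328 ,  1.48934241]), 'tvec': array([ 506.47591491,   87.7663143 , 1509.63569783])}
```

View pics/top.png

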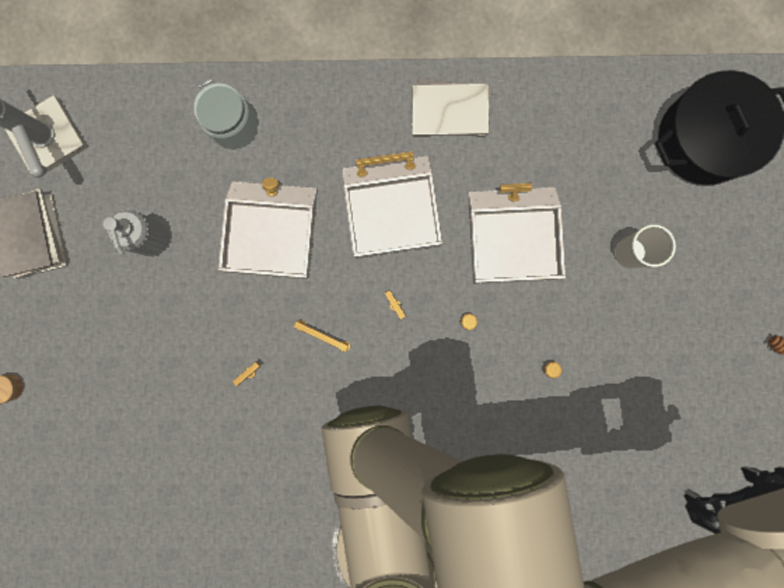

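View pics/side.png

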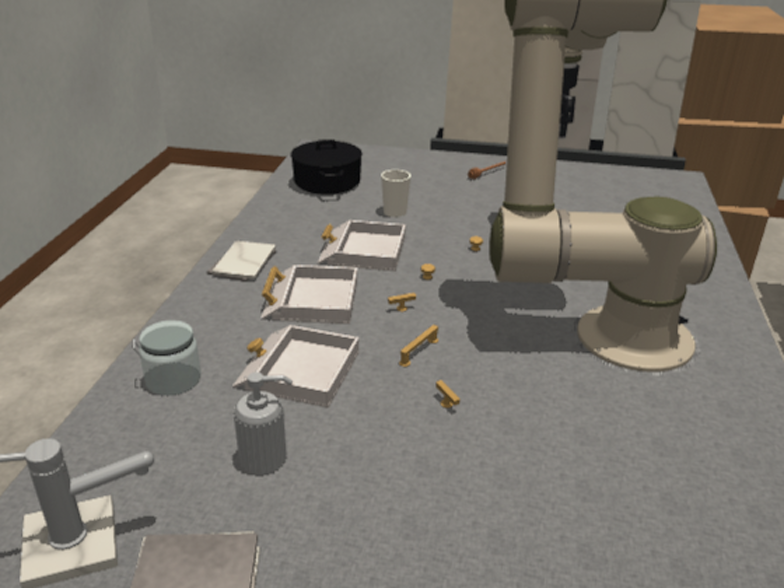

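The top view shows the knob bin on the left (269,235), the handle bin in the middle (393,215) and the T-bar bin on the right (517,243). The knobs are at (469,321) and (553,370), the T-bars at (396,305) and (247,373), and the bow at (322,335). All five pieces are standing.

```bash
python3 - <<'E'
from h import *
D=np.load("top.npz");P=D["P"];c=D["color"];hsv=cv2.cvtColor(c,cv2.COLOR_RGB2HSV)
print("table z",np.median(P[300:330,60:150,2]))
m=((hsv[...,1]>110)&(hsv[...,0]>10)&(hsv[...,0]<30)&(hsv[...,2]>90)).astype(np.uint8)
def rect(mask,zs=None):
    n,l,st,ce=cv2.connectedComponentsWithStats(mask)
    for i in range(1,n):
        if st[i,4]<25: continue
        Q=P[l==i]; Q=Q[np.isfinite(Q).all(1)]
        if not(200<Q[:,0].mean()<800 and abs(Q[:,1].mean())<450): continue
        z=np.percentile(Q[:,2],90); T=Q[Q[:,2]>z-8] if zs is None else Q
        (cx,cy),(w,h),a=cv2.minAreaRect(T[:,:2].astype(np.float32))
        if w<h: w,h,a=h,w,a-90
        print(st[i,4],"px",(ce[i]*1.4).round(),"xyz",round(cx,1),round(cy,1),round(z,1),"size",round(w,1),round(h,1),"ang",round(a,1))
rect(m)
print("floors")
f=((hsv[...,1]<40)&(hsv[...,2]>170)&(P[...,2]>0)&(P[...,2]<14)).astype(np.uint8)
f=cv2.morphologyEx(f,cv2.MORPH_OPEN,np.ones((5,5),np.uint8)); rect(f,1)
for n,(u,v) in dict(disp=(125,228),tum=(654,245)).items():
    u,v=int(u/1.4),int(v/1.4); Q=P[v-25:v+25,u-25:u+35].reshape(-1,3); Q=Q[(Q[:,2]>40)]; print(n,Q.min(0).round(),Q.max(0).round())
E
```

```text
table z 0.33784113077420963
270 px [384. 161.] xyz 608.0 25.1 47.9 size 328.3 105.0 ang -5.1
109 px [270. 186.] xyz 702.7 235.8 48.7 size 28.9 20.5 ang 89.2
157 px [515. 189.] xyz 582.8 -125.7 48.3 size 361.9 43.8 ang -45.2
100 px [395. 304.] xyz 472.2 -5.3 33.7 size 58.4 11.4 ang 29.3
106 px [469. 321.] xyz 438.3 -87.5 30.0 size 149.8 29.8 ang 89.5
216 px [321. 336.] xyz 411.6 88.3 34.0 size 202.2 55.2 ang -89.6
107 px [247. 373.] xyz 340.6 282.7 33.5 size 57.9 11.7 ang -50.7
107 px [552. 369.] xyz 344.4 -307.2 30.0 size 28.8 27.8 ang 82.4
floors
2493 px [392. 215.] xyz 649.2 -2.0 7.9 size 160.1 126.9 ang -82.5
2465 px [268. 239.] xyz 605.3 247.7 8.0 size 156.2 127.3 ang 84.9
2532 px [515. 244.] xyz 589.6 -245.0 7.9 size 155.2 127.4 ang -87.6
disp [440. -13.  40.] [ 646.  515. 1096.]
tum [ 440. -510.   40.] [ 608.  -13. 1096.]
```

```bash
cat > m.py <<'E'
from h import *
def go(x,y,z,yaw):
    """print offset (cm) and rot z (deg) from current pose to TCP x,y,z, tool-x yaw (mod 180), correcting tilt"""
    s=sense(); q=s["ee_rot"]; r=R.from_quat([q[1],q[2],q[3],q[0]]); M=r.as_matrix()
    d=M.T@(np.array([x,y,z])-s["eef_pos"])/10
    j1=np.arctan2(y,x); best=[]
    for k in (-1,0,1):
        a=np.radians(yaw+180*k); q6=(j1+np.pi/2-a+np.pi)%(2*np.pi)-np.pi
        best.append((abs(q6),a,q6))
    _,a,q6=min(best)
    T=np.array([[np.cos(a),np.sin(a),0],[np.sin(a),-np.cos(a),0],[0,0,-1]])
    print("offset",d.round(2),"rot",np.degrees(R.from_matrix(M.T@T).as_rotvec()).round(1),"q6",round(q6,2),"dist",round(np.linalg.norm(d)*10))
E
python3 - <<'E'
from m import *
D=np.load("top.npz");P=D["P"].copy();P[D["d"]==0]=0;c=D["color"];hsv=cv2.cvtColor(c,cv2.COLOR_RGB2HSV)
m=((hsv[...,1]>110)&(hsv[...,0]>10)&(hsv[...,0]<30)&(hsv[...,2]>90)).astype(np.uint8)
n,l,st,ce=cv2.connectedComponentsWithStats(m)
for i in range(1,n):
    if st[i,4]<25: continue
    Q=P[l==i]; Q=Q[(Q[:,2]>20)&(Q[:,2]<60)&(Q[:,0]>200)]
    if len(Q)<20: continue
    (cx,cy),(w,h),a=cv2.minAreaRect(Q[:,:2].astype(np.float32))
    if w<h: w,h,a=h,w,a-90
    print((ce[i]*1.4).round(),round(cx,1),round(cy,1),"med",np.median(Q,0).round(1),"size",round(w,1),round(h,1),"ang",round(a,1))
for n,(u,v) in dict(disp=(125,228),tum=(654,245)).items():
    u,v=int(u/1.4),int(v/1.4); Q=P[v-25:v+25,u-25:u+25].reshape(-1,3); Q=Q[(Q[:,2]>40)&(Q[:,2]<200)]; print(n,Q.min(0).round(),Q.max(0).round())
go(344,-307,180,0)
go(344,-307,180,45)
E
```

```text
[384. 161.] 745.3 12.3 med [749.6  13.5  44.3] size 111.8 29.5 ang -82.1
[270. 186.] 704.9 235.4 med [702.7 234.2  43.3] size 29.9 28.9 ang 44.0
[515. 189.] 686.5 -238.3 med [ 691.4 -238.3   44.6] size 58.2 30.0 ang -85.5
[395. 304.] 472.2 -5.3 med [472.4  -5.9  31.6] size 58.4 11.4 ang 29.3
[469. 321.] 437.8 -148.8 med [ 437.7 -148.7   27.6] size 28.8 28.6 ang -44.0
[321. 336.] 411.8 137.9 med [411.3 137.5  31.5] size 111.9 12.1 ang 64.5
[779. 345.] 389.6 -736.4 med [ 390.  -736.7   26.6] size 32.4 18.8 ang 1.2
[247. 373.] 340.6 282.6 med [341.3 281.8  31.7] size 57.9 11.7 ang -50.5
[552. 369.] 344.4 -307.2 med [ 344.4 -306.8   27.8] size 28.8 27.8 ang 82.4
[  5. 388.] 312.2 750.1 med [314.8 751.8  33.9] size 48.8 25.7 ang 0.7
disp [559. 443.  40.] [646. 515. 170.]
tum [ 534. -510.   40.] [ 608. -432.  109.]
offset [ 20.6  -11.23  12.36] rot [-0.1 -0.  21.7] q6 0.84 dist 265
offset [ 20.6  -11.23  12.36] rot [ -0.1  -0.  -23.3] q6 0.06 dist 265
```

step_arm --plan '[{"offset": [20.6, -11.2, 6], "rot": [0, 0, -23], "gripper": 8.5}, {"offset": [20.6, -11.2, 6], "rot": [0, 0, -23], "gripper": 8.5}, {"offset": [20.6, -11.2, 6], "rot": [0, 0, -23], "gripper": 8.5}, {"offset": [20.6, -11.2, 12.4], "rot": [0, 0, -23], "gripper": 8.5}, {"offset": [20.6, -11.2, 12.4], "rot": [0, 0, -23], "gripper": 8.5}, {"offset": [20.6, -11.2, 12.4], "rot": [0, 0, -23], "gripper": 8.5}, {"offset": [20.6, -11.2, 12.4], "rot": [0, 0, -23], "gripper": 8.5}, {"offset": [20.6, -11.2, 12.4], "rot": [0, 0, -23], "gripper": 8.5}, {"offset": [20.6, -11.2, 12.4], "rot": [0, 0, -23], "gripper": 8.5}, {"offset": [20.6, -11.2, 12.4], "rot": [0, 0, -23], "gripper": 8.5}]' --squeeze 40

```text
time_s: 1.1
eef_pos: [343.8, -308.5, 180.7]
ee_rot: [0.001, 0.925, 0.38, 0.0]
force: [-0.9, 0.1, -0.4]
grip_width: 0.991
grip_force: 0.0
```

```bash
python3 - <<'E'
from m import *
s=sense(); c=capture("wrist"); save(c,"w1",1); P=cloud(c,s); d=c["depth"]
hsv=cv2.cvtColor(c["color"],cv2.COLOR_RGB2HSV)
m=(hsv[...,1]>110)&(hsv[...,0]>10)&(hsv[...,0]<30)&(hsv[...,2]>90)&(d>0)&(P[...,2]>20)&(P[...,2]<40)
Q=P[m]; print(s["eef_pos"],len(Q),Q.min(0),Q.max(0))
go(344,-307,75,45)
E
```

```text
[ 343.83445797 -308.52423715  180.73917924] 1702 [ 331.49601377 -320.35737748   20.06309229] [ 362.40467669 -289.5527937    30.06714957]
offset [ 0.11 -0.1  10.56] rot [ 0.1  0.  -0.4] q6 0.06 dist 106
```

View pics/w1.png

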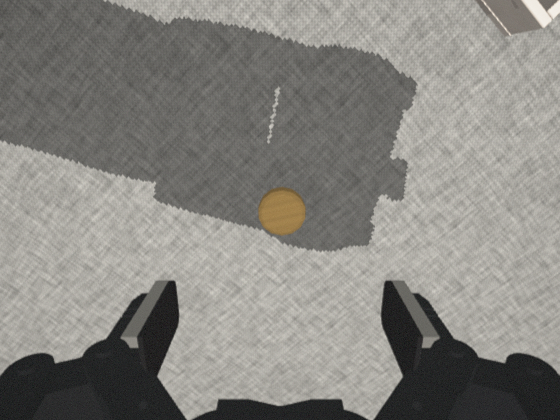

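The knob is at (282,212), centred between the fingers, and within 3 mm of the estimate from the top view. I'll go down and grip it.

step_arm --plan '[{"offset": [0.2, -0.1, 5], "rot": [0, 0, 0], "gripper": 8.5}, {"offset": [0.2, -0.1, 9], "rot": [0, 0, 0], "gripper": 8.5}, {"offset": [0.2, -0.1, 10.6], "rot": [0, 0, 0], "gripper": 8.5}, {"offset": [0.2, -0.1, 10.6], "rot": [0, 0, 0], "gripper": 8.5}, {"offset": [0.2, -0.1, 10.6], "rot": [0, 0, 0], "gripper": 2}, {"offset": [0.2, -0.1, 10.6], "rot": [0, 0, 0], "gripper": 2}, {"offset": [0.2, -0.1, 10.6], "rot": [0, 0, 0], "gripper": 2}, {"offset": [0.2, -0.1, 10.6], "rot": [0, 0, 0], "gripper": 2}, {"offset": [0.2, -0.1, 10.6], "rot": [0, 0, 0], "gripper": 2}, {"offset": [0.2, -0.1, 10.6], "rot": [0, 0, 0], "gripper": 2}, {"offset": [0.2, -0.1, 10.6], "rot": [0, 0, 0], "gripper": 2}]' --squeeze 40

```text
time_s: 2.25
eef_pos: [345.1, -305.9, 74.9]
ee_rot: [0.001, 0.925, 0.38, 0.0]
force: [-1.3, 0.8, 7.9]
grip_width: 0.35
grip_force: 38.9
```

```bash
python3 - <<'E'
from m import *
print(sense()["grip_force"])
# knob bin c=(605.3,247.7), yaw -5; spots at bin y = +-35
a=np.radians(-5)
for y in (40,-35): print(np.array([605.3,247.7])+y*np.array([-np.sin(a),np.cos(a)]))
go(608,288,180,85)
E
```

```text
38.89000102499267
[608.78622971 287.54778792]
[602.249549   212.83318557]
offset [ 60.46 -23.69 -10.58] rot [  0.1   0.1 -40.3] q6 0.53 dist 658
```

step_arm --plan '[{"offset": [0, 0, -5], "rot": [0, 0, 0], "gripper": 2}, {"offset": [0, 0, -10.5], "rot": [0, 0, 0], "gripper": 2}, {"offset": [60.4, -23.7, -10.5], "rot": [0, 0, -40], "gripper": 2}, {"offset": [60.4, -23.7, -10.5], "rot": [0, 0, -40], "gripper": 2}, {"offset": [60.4, -23.7, -10.5], "rot": [0, 0, -40], "gripper": 2}, {"offset": [60.4, -23.7, -10.5], "rot": [0, 0, -40], "gripper": 2}, {"offset": [60.4, -23.7, -10.5], "rot": [0, 0, -40], "gripper": 2}, {"offset": [60.4, -23.7, -10.5], "rot": [0, 0, -40], "gripper": 2}, {"offset": [60.4, -23.7, -10.5], "rot": [0, 0, -40], "gripper": 2}, {"offset": [60.4, -23.7, -10.5], "rot": [0, 0, -40], "gripper": 2}, {"offset": [60.4, -23.7, -10.5], "rot": [0, 0, -40], "gripper": 2}, {"offset": [60.4, -23.7, -10.5], "rot": [0, 0, -40], "gripper": 2}]'

```text
time_s: 3.45
eef_pos: [547.5, 154.0, 178.1]
ee_rot: [0.0, 0.739, 0.674, 0.0]
force: [1.1, -1.0, -0.3]
grip_width: 0.353
grip_force: 40.1
```

```bash
python3 - <<'E'
from m import *
go(608,288,180,85)
E
```

```text
offset [13.9   4.79 -0.19] rot [ 0.   0.  -0.3] q6 0.53 dist 147
```

step_arm --plan '[{"offset": [13.9, 4.8, 0], "rot": [0, 0, 0], "gripper": 2}, {"offset": [13.9, 4.8, 0], "rot": [0, 0, 0], "gripper": 2}, {"offset": [13.9, 4.8, 0], "rot": [0, 0, 0], "gripper": 2}, {"offset": [13.9, 4.8, 0], "rot": [0, 0, 0], "gripper": 2}, {"offset": [13.9, 4.8, 0], "rot": [0, 0, 0], "gripper": 2}, {"offset": [13.9, 4.8, 0], "rot": [0, 0, 0], "gripper": 2}]'

```text
time_s: 4.05
eef_pos: [607.6, 284.9, 177.8]
ee_rot: [-0.0, 0.739, 0.673, -0.0]
force: [-0.6, -0.4, -1.4]
grip_width: 0.354
grip_force: 40.2
```

```bash
python3 - <<'E'
from m import *
s=sense();print(s["eef_pos"])
go(608,288,82,85)
c=capture("wrist"); save(c,"w2",1)
E
```

```text
[607.56515479 284.91396639 177.78040388]
offset [0.32 0.02 9.58] rot [-0.   0.  -0.3] q6 0.53 dist 96
```

View pics/w2.png

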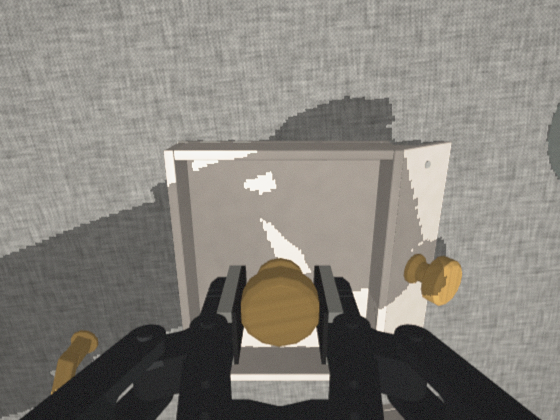

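The wrist view shows the knob held upright at (280,300), over the bin and between its side walls at about x=185 and x=380. I'll lower it and release.

step_arm --plan '[{"offset": [0.1, 0, 5], "rot": [0, 0, 0], "gripper": 2}, {"offset": [0.1, 0, 8.5], "rot": [0, 0, 0], "gripper": 2}, {"offset": [0.1, 0, 9.3], "rot": [0, 0, 0], "gripper": 2}, {"offset": [0.1, 0, 9.6], "rot": [0, 0, 0], "gripper": 2}, {"offset": [0.1, 0, 9.6], "rot": [0, 0, 0], "gripper": 2}, {"offset": [0.1, 0, 9.6], "rot": [0, 0, 0], "gripper": 4.6}, {"offset": [0.1, 0, 9.6], "rot": [0, 0, 0], "gripper": 4.6}, {"offset": [0.1, 0, 9.6], "rot": [0, 0, 0], "gripper": 4.6}, {"offset": [0.1, 0, 9.6], "rot": [0, 0, 0], "gripper": 4.6}, {"offset": [0.1, 0, 6], "rot": [0, 0, 0], "gripper": 4.6}, {"offset": [0.1, 0, 0], "rot": [0, 0, 0], "gripper": 4.6}, {"offset": [0.1, 0, 0], "rot": [0, 0, 0], "gripper": 6}]'

```text
time_s: 5.3
eef_pos: [609.5, 287.3, 184.2]
ee_rot: [0.002, 0.739, 0.674, 0.004]
force: [0.6, 0.6, 0.8]
grip_width: 0.687
grip_force: 0.0
```

```bash
python3 - <<'E'
from m import *
go(438.5,-148,180,85);go(438.5,-148,180,60)
E
```

```text
offset [-44.92 -13.02   0.15] rot [ 0.5 -0.2 -0.3] q6 -0.24 dist 468
offset [-44.92 -13.02   0.15] rot [ 0.5 -0.3 24.7] q6 0.2 dist 468
```

step_arm --plan '[{"offset": [-44.9, -13, 0], "rot": [0, 0, 0], "gripper": 8.5}, {"offset": [-44.9, -13, 0], "rot": [0, 0, 0], "gripper": 8.5}, {"offset": [-44.9, -13, 0], "rot": [0, 0, 0], "gripper": 8.5}, {"offset": [-44.9, -13, 0], "rot": [0, 0, 0], "gripper": 8.5}, {"offset": [-44.9, -13, 0], "rot": [0, 0, 0], "gripper": 8.5}, {"offset": [-44.9, -13, 0], "rot": [0, 0, 0], "gripper": 8.5}, {"offset": [-44.9, -13, 0], "rot": [0, 0, 0], "gripper": 8.5}, {"offset": [-44.9, -13, 0], "rot": [0, 0, 0], "gripper": 8.5}, {"offset": [-44.9, -13, 0], "rot": [0, 0, 0], "gripper": 8.5}, {"offset": [-44.9, -13, 0], "rot": [0, 0, 0], "gripper": 8.5}, {"offset": [-44.9, -13, 0], "rot": [0, 0, 0], "gripper": 8.5}, {"offset": [-44.9, -13, 0], "rot": [0, 0, 0], "gripper": 8.5}]'

```text
time_s: 6.5
eef_pos: [437.1, -148.1, 177.8]
ee_rot: [0.0, 0.739, 0.673, 0.0]
force: [0.5, 0.7, 0.2]
grip_width: 0.995
grip_force: 0.0
```

```bash
cat >> m.py <<'E'
def brass(lo=20,hi=45):
    s=sense(); c=capture("wrist"); P=cloud(c,s)
    hsv=cv2.cvtColor(c["color"],cv2.COLOR_RGB2HSV)
    m=((hsv[...,1]>110)&(hsv[...,0]>10)&(hsv[...,0]<30)&(hsv[...,2]>60)&(c["depth"]>0)&(P[...,2]>lo)&(P[...,2]<hi)).astype(np.uint8)
    n,l,st,ce=cv2.connectedComponentsWithStats(m)
    for i in range(1,n):
        if st[i,4]<150: continue
        Q=P[l==i]; t=np.percentile(Q[:,2],80); Q=Q[Q[:,2]>t-4]
        (cx,cy),(w,h),a=cv2.minAreaRect(Q[:,:2].astype(np.float32))
        if w<h: w,h,a=h,w,a-90
        print("brass px",ce[i].round(),"xy",round(cx,1),round(cy,1),"top",round(t,1),"size",round(w,1),round(h,1),"ang",round(a,1))
    return c
E
python3 - <<'E'
from m import *
brass(); go(438.5,-148,75,85)
E
```

```text
brass px [285. 216.] xy 440.2 -145.4 top 28.7 size 30.5 30.4 ang 7.4
offset [-0.03  0.12 10.28] rot [ 0.  -0.  -0.3] q6 -0.24 dist 103
```

step_arm --plan '[{"offset": [0.1, 0.2, 5], "rot": [0, 0, 0], "gripper": 8.5}, {"offset": [0.1, 0.2, 9], "rot": [0, 0, 0], "gripper": 8.5}, {"offset": [0.1, 0.2, 10.3], "rot": [0, 0, 0], "gripper": 8.5}, {"offset": [0.1, 0.2, 10.3], "rot": [0, 0, 0], "gripper": 8.5}, {"offset": [0.1, 0.2, 10.3], "rot": [0, 0, 0], "gripper": 2}, {"offset": [0.1, 0.2, 10.3], "rot": [0, 0, 0], "gripper": 2}, {"offset": [0.1, 0.2, 10.3], "rot": [0, 0, 0], "gripper": 2}, {"offset": [0.1, 0.2, 10.3], "rot": [0, 0, 0], "gripper": 2}, {"offset": [0.1, 0.2, 10.3], "rot": [0, 0, 0], "gripper": 2}, {"offset": [0.1, 0.2, 10.3], "rot": [0, 0, 0], "gripper": 2}, {"offset": [0.1, 0.2, 10.3], "rot": [0, 0, 0], "gripper": 2}]'

```text
time_s: 7.65
eef_pos: [439.4, -147.7, 75.6]
ee_rot: [0.001, 0.739, 0.674, 0.0]
force: [-0.3, 0.9, 6.6]
grip_width: 0.355
grip_force: 38.9
```

```bash
python3 - <<'E'
from m import *
print(sense()["eef_pos"],sense()["grip_force"]); go(602,213,180,85)
E
```

```text
[ 439.44403081 -147.69022634   75.63755788] 38.94801551257842
offset [ 37.41  12.87 -10.44] rot [ 0.1  0.  -0.3] q6 0.43 dist 409
```

step_arm --plan '[{"offset": [0, 0, -5], "rot": [0, 0, 0], "gripper": 2}, {"offset": [0, 0, -10.4], "rot": [0, 0, 0], "gripper": 2}, {"offset": [37.4, 12.9, -10.4], "rot": [0, 0, 0], "gripper": 2}, {"offset": [37.4, 12.9, -10.4], "rot": [0, 0, 0], "gripper": 2}, {"offset": [37.4, 12.9, -10.4], "rot": [0, 0, 0], "gripper": 2}, {"offset": [37.4, 12.9, -10.4], "rot": [0, 0, 0], "gripper": 2}, {"offset": [37.4, 12.9, -10.4], "rot": [0, 0, 0], "gripper": 2}, {"offset": [37.4, 12.9, -10.4], "rot": [0, 0, 0], "gripper": 2}, {"offset": [37.4, 12.9, -10.4], "rot": [0, 0, 0], "gripper": 2}, {"offset": [37.4, 12.9, -10.4], "rot": [0, 0, 0], "gripper": 2}, {"offset": [37.4, 12.9, -10.4], "rot": [0, 0, 0], "gripper": 2}, {"offset": [37.4, 12.9, -10.4], "rot": [0, 0, 0], "gripper": 2}]'

```text
time_s: 8.85
eef_pos: [601.8, 213.5, 178.4]
ee_rot: [-0.0, 0.739, 0.674, -0.0]
force: [-0.2, 0.2, -1.2]
grip_width: 0.351
grip_force: 40.1
```

```bash
python3 - <<'E'
from m import *
print(sense()["eef_pos"]); go(602,213,82.5,85); brass(20,60)
E
```

```text
[601.76447403 213.50499225 178.37265002]
offset [-0.04  0.03  9.59] rot [-0.   0.  -0.2] q6 0.43 dist 96
brass px [281. 101.] xy 608.8 289.0 top 34.7 size 30.3 30.1 ang 84.6
brass px [450. 173.] xy 703.4 240.1 top 48.4 size 28.2 19.1 ang 79.6
brass px [ 37. 329.] xy 415.2 142.1 top 32.3 size 112.3 12.5 ang 64.3
```

step_arm --plan '[{"offset": [0, 0, 5], "rot": [0, 0, 0], "gripper": 2}, {"offset": [0, 0, 8.5], "rot": [0, 0, 0], "gripper": 2}, {"offset": [0, 0, 9.3], "rot": [0, 0, 0], "gripper": 2}, {"offset": [0, 0, 9.6], "rot": [0, 0, 0], "gripper": 2}, {"offset": [0, 0, 9.6], "rot": [0, 0, 0], "gripper": 2}, {"offset": [0, 0, 9.6], "rot": [0, 0, 0], "gripper": 4.6}, {"offset": [0, 0, 9.6], "rot": [0, 0, 0], "gripper": 4.6}, {"offset": [0, 0, 9.6], "rot": [0, 0, 0], "gripper": 4.6}, {"offset": [0, 0, 9.6], "rot": [0, 0, 0], "gripper": 4.6}, {"offset": [0, 0, 6], "rot": [0, 0, 0], "gripper": 4.6}, {"offset": [0, 0, 0], "rot": [0, 0, 0], "gripper": 4.6}, {"offset": [0, 0, 0], "rot": [0, 0, 0], "gripper": 6}]'

```text
time_s: 10.1
eef_pos: [603.7, 213.4, 184.8]
ee_rot: [0.003, 0.739, 0.674, 0.004]
force: [0.2, -0.2, 0.3]
grip_width: 0.692
grip_force: 0.0
```

```bash
python3 - <<'E'
from m import *
print(sense()["eef_pos"]); go(413,139.5,180,64.5); brass(20,60)
E
```

```text
[603.71283692 213.38100088 184.84512002]
offset [ -9.11 -18.31   0.3 ] rot [ 0.5 -0.2 20.2] q6 0.77 dist 205
brass px [275. 101.] xy 609.1 289.2 top 34.8 size 30.1 30.1 ang 83.6
brass px [439. 170.] xy 703.3 239.4 top 48.5 size 28.8 18.7 ang 84.7
brass px [277. 218.] xy 603.1 215.4 top 34.6 size 30.3 29.7 ang -3.1
brass px [ 37. 326.] xy 415.2 141.7 top 32.3 size 112.2 12.5 ang 64.5
```

step_arm --plan '[{"offset": [-9.1, -18.3, 0], "rot": [0, 0, 20], "gripper": 8.5}, {"offset": [-9.1, -18.3, 0], "rot": [0, 0, 20], "gripper": 8.5}, {"offset": [-9.1, -18.3, 0], "rot": [0, 0, 20], "gripper": 8.5}, {"offset": [-9.1, -18.3, 0], "rot": [0, 0, 20], "gripper": 8.5}, {"offset": [-9.1, -18.3, 0], "rot": [0, 0, 20], "gripper": 8.5}, {"offset": [-9.1, -18.3, 0], "rot": [0, 0, 20], "gripper": 8.5}, {"offset": [-9.1, -18.3, 0], "rot": [0, 0, 20], "gripper": 8.5}, {"offset": [-9.1, -18.3, 0], "rot": [0, 0, 20], "gripper": 8.5}]'

```text
time_s: 10.95
eef_pos: [412.5, 139.5, 178.6]
ee_rot: [0.0, 0.845, 0.535, 0.0]
force: [-0.3, -0.4, -0.2]
grip_width: 0.991
grip_force: 0.0
```

```bash
python3 - <<'E'
from m import *
print(sense()["eef_pos"]); brass(20,60); go(413,139.5,78,64.5)
E
```

```text
[412.48387632 139.47010709 178.59344723]
brass px [56. 50.] xy 342.8 286.4 top 32.7 size 60.3 11.7 ang -50.0
brass px [283. 210.] xy 414.8 141.9 top 32.7 size 110.6 11.5 ang 64.4
brass px [457. 327.] xy 493.4 10.1 top 32.4 size 13.8 12.6 ang 31.0
offset [ 0.03  0.06 10.05] rot [ 0.  -0.   0.2] q6 0.77 dist 101
```

step_arm --plan '[{"offset": [0.1, 0.1, 5], "rot": [0, 0, 0], "gripper": 8.5}, {"offset": [0.1, 0.1, 9], "rot": [0, 0, 0], "gripper": 8.5}, {"offset": [0.1, 0.1, 10.1], "rot": [0, 0, 0], "gripper": 6}, {"offset": [0.1, 0.1, 10.1], "rot": [0, 0, 0], "gripper": 4}, {"offset": [0.1, 0.1, 10.1], "rot": [0, 0, 0], "gripper": 0}, {"offset": [0.1, 0.1, 10.1], "rot": [0, 0, 0], "gripper": 0}, {"offset": [0.1, 0.1, 10.1], "rot": [0, 0, 0], "gripper": 0}, {"offset": [0.1, 0.1, 10.1], "rot": [0, 0, 0], "gripper": 0}, {"offset": [0.1, 0.1, 10.1], "rot": [0, 0, 0], "gripper": 0}, {"offset": [0.1, 0.1, 10.1], "rot": [0, 0, 0], "gripper": 0}, {"offset": [0.1, 0.1, 10.1], "rot": [0, 0, 0], "gripper": 0}, {"offset": [0.1, 0.1, 10.1], "rot": [0, 0, 0], "gripper": 0}]' --squeeze 60

```text
time_s: 12.2
eef_pos: [413.5, 139.8, 78.9]
ee_rot: [0.001, 0.845, 0.535, 0.001]
force: [-0.6, 0.1, 8.0]
grip_width: 0.126
grip_force: 58.6
```

```bash
python3 - <<'E'
from m import *
print(sense()["eef_pos"],sense()["grip_force"]); go(650,-1,180,97.5)
E
```

```text
[413.45129387 139.80597583  78.8749239 ] 58.64110350608826
offset [ -2.61  27.42 -10.06] rot [  0.1  -0.  -32.8] q6 -0.13 dist 293
```

step_arm --plan '[{"offset": [0, 0, -5], "rot": [0, 0, 0], "gripper": 0}, {"offset": [0, 0, -10], "rot": [0, 0, 0], "gripper": 0}, {"offset": [-2.6, 27.4, -10], "rot": [0, 0, -33], "gripper": 0}, {"offset": [-2.6, 27.4, -10], "rot": [0, 0, -33], "gripper": 0}, {"offset": [-2.6, 27.4, -10], "rot": [0, 0, -33], "gripper": 0}, {"offset": [-2.6, 27.4, -10], "rot": [0, 0, -33], "gripper": 0}, {"offset": [-2.6, 27.4, -10], "rot": [0, 0, -33], "gripper": 0}, {"offset": [-2.6, 27.4, -10], "rot": [0, 0, -33], "gripper": 0}, {"offset": [-2.6, 27.4, -10], "rot": [0, 0, -33], "gripper": 0}, {"offset": [-2.6, 27.4, -10], "rot": [0, 0, -33], "gripper": 0}, {"offset": [-2.6, 27.4, -10], "rot": [0, 0, -33], "gripper": 0}]'

```text
time_s: 13.3
eef_pos: [648.6, -0.1, 177.9]
ee_rot: [-0.0, 0.658, 0.753, -0.0]
force: [0.2, -0.4, -1.8]
grip_width: 0.128
grip_force: 59.0
```

```bash
python3 - <<'E'
from m import *
print(sense()["eef_pos"]); c=capture("wrist");save(c,"w3",1); go(650,-1,86,97.5)
E
```

```text
[ 6.48626964e+02 -9.48805839e-02  1.77949239e+02]
offset [-0.11  0.12  9.21] rot [-0.  -0.   0.3] q6 -0.13 dist 92
```

View pics/w3.png

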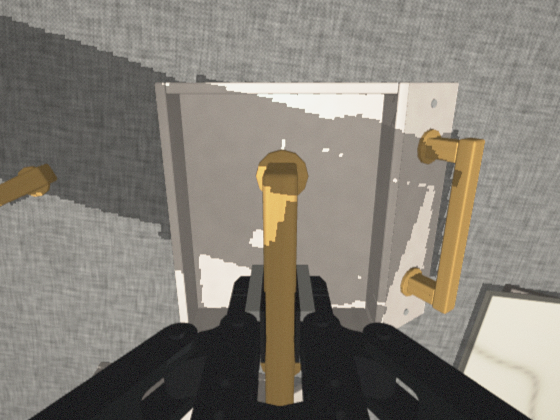

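The bow is level along x≈282 and centred over the bin interior, which runs from about x=180 to x=385. I'll lower it and release.

step_arm --plan '[{"offset": [-0.1, 0.1, 5], "rot": [0, 0, 0], "gripper": 0}, {"offset": [-0.1, 0.1, 8], "rot": [0, 0, 0], "gripper": 0}, {"offset": [-0.1, 0.1, 8.9], "rot": [0, 0, 0], "gripper": 0}, {"offset": [-0.1, 0.1, 9.3], "rot": [0, 0, 0], "gripper": 0}, {"offset": [-0.1, 0.1, 9.3], "rot": [0, 0, 0], "gripper": 0}, {"offset": [-0.1, 0.1, 9.3], "rot": [0, 0, 0], "gripper": 3}, {"offset": [-0.1, 0.1, 9.3], "rot": [0, 0, 0], "gripper": 3}, {"offset": [-0.1, 0.1, 9.3], "rot": [0, 0, 0], "gripper": 3}, {"offset": [-0.1, 0.1, 9.3], "rot": [0, 0, 0], "gripper": 3}, {"offset": [-0.1, 0.1, 6], "rot": [0, 0, 0], "gripper": 3}, {"offset": [-0.1, 0.1, 0], "rot": [0, 0, 0], "gripper": 3}, {"offset": [-0.1, 0.1, 0], "rot": [0, 0, 0], "gripper": 4}]'

```text
time_s: 14.55
eef_pos: [652.2, -1.9, 183.9]
ee_rot: [0.004, 0.658, 0.753, 0.002]
force: [-0.1, -0.7, 0.9]
grip_width: 0.468
grip_force: 0.0
```

```bash
python3 - <<'E'
from m import *
print(sense()["eef_pos"]); go(473,-4,180,29.3); brass(20,60)
E
```

```text
[652.19793463  -1.94448595 183.90493985]
offset [  2.2  -17.79   0.22] rot [ 0.6 -0.2 68.4] q6 1.05 dist 179
brass px [437. 210.] xy 755.0 15.9 top 48.5 size 110.8 14.3 ang -81.8
brass px [278. 210.] xy 651.9 1.3 top 38.8 size 110.4 11.6 ang -82.8
brass px [ 24. 177.] xy 486.2 4.7 top 32.5 size 34.3 12.0 ang 30.7
```

step_arm --plan '[{"offset": [2.2, -17.8, 0], "rot": [0, 0, 68], "gripper": 7}, {"offset": [2.2, -17.8, 0], "rot": [0, 0, 68], "gripper": 7}, {"offset": [2.2, -17.8, 0], "rot": [0, 0, 68], "gripper": 7}, {"offset": [2.2, -17.8, 0], "rot": [0, 0, 68], "gripper": 7}, {"offset": [2.2, -17.8, 0], "rot": [0, 0, 68], "gripper": 7}, {"offset": [2.2, -17.8, 0], "rot": [0, 0, 68], "gripper": 7}, {"offset": [2.2, -17.8, 0], "rot": [0, 0, 68], "gripper": 7}, {"offset": [2.2, -17.8, 0], "rot": [0, 0, 68], "gripper": 7}, {"offset": [2.2, -17.8, 0], "rot": [0, 0, 68], "gripper": 7}, {"offset": [2.2, -17.8, 0], "rot": [0, 0, 68], "gripper": 7}, {"offset": [2.2, -17.8, 0], "rot": [0, 0, 68], "gripper": 7}]'

```text
time_s: 15.7
eef_pos: [471.1, -3.8, 177.4]
ee_rot: [-0.0, 0.966, 0.258, -0.0]
force: [-0.2, 0.4, 0.1]
grip_width: 0.822
grip_force: 0.0
```

```bash
python3 - <<'E'
from m import *
print(sense()["eef_pos"]); brass(20,60); go(473,-4,79,29.5)
E
```

```text
[471.05298506  -3.76364593 177.43429901]
brass px [283. 214.] xy 474.1 -2.2 top 32.6 size 59.9 11.9 ang 30.7
offset [0.16 0.12 9.85] rot [-0.   0.   0.3] q6 1.05 dist 99
```

step_arm --plan '[{"offset": [0.2, 0.1, 5], "rot": [0, 0, -1], "gripper": 7}, {"offset": [0.2, 0.1, 9], "rot": [0, 0, -1], "gripper": 7}, {"offset": [0.2, 0.1, 9.9], "rot": [0, 0, -1], "gripper": 6}, {"offset": [0.2, 0.1, 9.9], "rot": [0, 0, -1], "gripper": 4}, {"offset": [0.2, 0.1, 9.9], "rot": [0, 0, -1], "gripper": 0}, {"offset": [0.2, 0.1, 9.9], "rot": [0, 0, -1], "gripper": 0}, {"offset": [0.2, 0.1, 9.9], "rot": [0, 0, -1], "gripper": 0}, {"offset": [0.2, 0.1, 9.9], "rot": [0, 0, -1], "gripper": 0}, {"offset": [0.2, 0.1, 9.9], "rot": [0, 0, -1], "gripper": 0}, {"offset": [0.2, 0.1, 9.9], "rot": [0, 0, -1], "gripper": 0}, {"offset": [0.2, 0.1, 9.9], "rot": [0, 0, -1], "gripper": 0}]' --squeeze 50

```text
time_s: 16.85
eef_pos: [474.2, -3.8, 80.4]
ee_rot: [0.001, 0.964, 0.265, 0.001]
force: [-1.0, -0.8, 7.3]
grip_width: 0.131
grip_force: 48.9
```

```bash
python3 - <<'E'
from m import *
print(sense()["eef_pos"],sense()["grip_force"]); a=np.radians(2.4)
for y in(-40,40):
    p=np.array([591,-244])+y*np.array([-np.sin(a),np.cos(a)]); print(p); go(p[0],p[1],180,92.4)
E
```

```text
[474.22156439  -3.82568803  80.42268636] 48.876800425350666
[ 592.67502615 -283.9649132 ]
offset [-4.1  30.16 -9.9 ] rot [  0.2  -0.  -61.7] q6 -0.49 dist 320
[ 589.32497385 -204.0350868 ]
offset [-0.31 23.11 -9.91] rot [  0.2  -0.  -61.7] q6 -0.38 dist 251
```

step_arm --plan '[{"offset": [0, 0, -5], "rot": [0, 0, 0], "gripper": 0}, {"offset": [0, 0, -9.9], "rot": [0, 0, 0], "gripper": 0}, {"offset": [-4.1, 30.2, -9.9], "rot": [0, 0, -62], "gripper": 0}, {"offset": [-4.1, 30.2, -9.9], "rot": [0, 0, -62], "gripper": 0}, {"offset": [-4.1, 30.2, -9.9], "rot": [0, 0, -62], "gripper": 0}, {"offset": [-4.1, 30.2, -9.9], "rot": [0, 0, -62], "gripper": 0}, {"offset": [-4.1, 30.2, -9.9], "rot": [0, 0, -62], "gripper": 0}, {"offset": [-4.1, 30.2, -9.9], "rot": [0, 0, -62], "gripper": 0}, {"offset": [-4.1, 30.2, -9.9], "rot": [0, 0, -62], "gripper": 0}, {"offset": [-4.1, 30.2, -9.9], "rot": [0, 0, -62], "gripper": 0}, {"offset": [-4.1, 30.2, -9.9], "rot": [0, 0, -62], "gripper": 0}, {"offset": [-4.1, 30.2, -9.9], "rot": [0, 0, -62], "gripper": 0}]'

```text
time_s: 18.05
eef_pos: [592.3, -284.0, 178.5]
ee_rot: [0.0, 0.691, 0.723, 0.0]
force: [-0.7, 0.2, -1.1]
grip_width: 0.128
grip_force: 49.3
```

```bash
python3 - <<'E'
from m import *
print(sense()["eef_pos"]); c=capture("wrist");save(c,"w4",1); go(592.7,-284,86.5,92.4)
E
```

```text
[ 592.34069701 -284.02442864  178.45032238]
offset [-0.    0.03  9.19] rot [0.  0.  0.3] q6 -0.49 dist 92
```

View pics/w4.png

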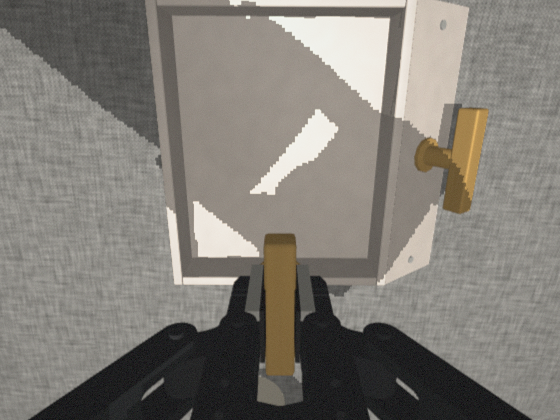

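The T-bar is held level at (280,300). The floor's near edge is at about row 270, and the bar sits higher than the floor, so perspective makes it look closer to that edge than it is. I'll shift 4 mm inward for margin, then lower and release.

step_arm --plan '[{"offset": [0.4, 0, 5], "rot": [0, 0, 0], "gripper": 0}, {"offset": [0.4, 0, 8], "rot": [0, 0, 0], "gripper": 0}, {"offset": [0.4, 0, 8.9], "rot": [0, 0, 0], "gripper": 0}, {"offset": [0.4, 0, 9.2], "rot": [0, 0, 0], "gripper": 0}, {"offset": [0.4, 0, 9.2], "rot": [0, 0, 0], "gripper": 0}, {"offset": [0.4, 0, 9.2], "rot": [0, 0, 0], "gripper": 3}, {"offset": [0.4, 0, 9.2], "rot": [0, 0, 0], "gripper": 3}, {"offset": [0.4, 0, 9.2], "rot": [0, 0, 0], "gripper": 3}, {"offset": [0.4, 0, 9.2], "rot": [0, 0, 0], "gripper": 3}, {"offset": [0.4, 0, 6], "rot": [0, 0, 0], "gripper": 3}, {"offset": [0.4, 0, 0], "rot": [0, 0, 0], "gripper": 3}, {"offset": [0.4, 0, 0], "rot": [0, 0, 0], "gripper": 4}]'

```text
time_s: 19.3
eef_pos: [593.6, -281.2, 183.8]
ee_rot: [0.005, 0.69, 0.724, 0.001]
force: [0.6, 0.0, 0.3]
grip_width: 0.469
grip_force: 0.0
```

```bash
python3 - <<'E'
from m import *
print(sense()["eef_pos"]); brass(20,60); go(342,284.5,180,-50.3);go(342,284.5,180,80)
E
```

```text
[ 593.57175798 -281.18818752  183.83022901]
brass px [448. 159.] xy 696.5 -235.3 top 48.4 size 58.8 14.5 ang -87.4
brass px [277. 216.] xy 592.6 -278.4 top 38.7 size 59.0 11.5 ang -87.2
offset [ 57.68 -22.44  -0.14] rot [  0.3   0.4 -37. ] q6 0.0 dist 619
offset [ 57.68 -22.44  -0.14] rot [ 0.4  0.2 12.7] q6 0.87 dist 619
```

step_arm --plan '[{"offset": [57.7, -22.4, 0], "rot": [0, 0, -37], "gripper": 7}, {"offset": [57.7, -22.4, 0], "rot": [0, 0, -37], "gripper": 7}, {"offset": [57.7, -22.4, 0], "rot": [0, 0, -37], "gripper": 7}, {"offset": [57.7, -22.4, 0], "rot": [0, 0, -37], "gripper": 7}, {"offset": [57.7, -22.4, 0], "rot": [0, 0, -37], "gripper": 7}, {"offset": [57.7, -22.4, 0], "rot": [0, 0, -37], "gripper": 7}, {"offset": [57.7, -22.4, 0], "rot": [0, 0, -37], "gripper": 7}, {"offset": [57.7, -22.4, 0], "rot": [0, 0, -37], "gripper": 7}, {"offset": [57.7, -22.4, 0], "rot": [0, 0, -37], "gripper": 7}, {"offset": [57.7, -22.4, 0], "rot": [0, 0, -37], "gripper": 7}, {"offset": [57.7, -22.4, 0], "rot": [0, 0, -37], "gripper": 7}, {"offset": [57.7, -22.4, 0], "rot": [0, 0, -37], "gripper": 7}]'

```text
time_s: 20.55
eef_pos: [347.3, 269.7, 177.0]
ee_rot: [-0.0, 0.425, 0.905, -0.0]
force: [-0.1, 0.4, -0.3]
grip_width: 0.812
grip_force: 0.0
```

```bash
python3 - <<'E'
from m import *
print(sense()["eef_pos"]); brass(20,60); go(342,284.5,180,-50.3)
E
```

```text
[347.34754004 269.69158015 177.04119868]
brass px [290. 197.] xy 342.0 287.1 top 32.8 size 58.8 12.0 ang -49.6
brass px [553. 391.] xy 600.6 298.6 top 34.0 size 12.5 6.7 ang -4.8
offset [ 0.88  0.47 -0.29] rot [-0.  -0.1  0.3] q6 0.0 dist 10
```

step_arm --plan '[{"offset": [0.9, 0.5, 0], "rot": [0, 0, -0.5], "gripper": 7}, {"offset": [0.9, 0.5, 0], "rot": [0, 0, -0.5], "gripper": 7}, {"offset": [0.9, 0.5, 0], "rot": [0, 0, -0.5], "gripper": 7}, {"offset": [0.9, 0.5, 0], "rot": [0, 0, -0.5], "gripper": 7}]'

```text
time_s: 21.0
eef_pos: [347.6, 277.3, 177.6]
ee_rot: [-0.0, 0.422, 0.907, -0.0]
force: [-0.5, 1.1, -0.0]
grip_width: 0.819
grip_force: 0.0
```

```bash
python3 - <<'E'
from m import *
print(sense()["eef_pos"]); brass(20,60); go(341.5,284.8,79,-50)
E
```

```text
[347.62716019 277.27644227 177.55556079]
brass px [282. 205.] xy 342.2 287.0 top 32.8 size 59.2 12.0 ang -50.1
offset [0.96 0.01 9.86] rot [-0.  -0.   0.1] q6 -0.0 dist 99
```

step_arm --plan '[{"offset": [1, 0, 4], "rot": [0, 0, 0], "gripper": 7}, {"offset": [1, 0, 8], "rot": [0, 0, 0], "gripper": 7}, {"offset": [1, 0, 9.9], "rot": [0, 0, 0], "gripper": 7}, {"offset": [1, 0, 9.9], "rot": [0, 0, 0], "gripper": 6}, {"offset": [1, 0, 9.9], "rot": [0, 0, 0], "gripper": 4}, {"offset": [1, 0, 9.9], "rot": [0, 0, 0], "gripper": 0}, {"offset": [1, 0, 9.9], "rot": [0, 0, 0], "gripper": 0}, {"offset": [1, 0, 9.9], "rot": [0, 0, 0], "gripper": 0}, {"offset": [1, 0, 9.9], "rot": [0, 0, 0], "gripper": 0}, {"offset": [1, 0, 9.9], "rot": [0, 0, 0], "gripper": 0}, {"offset": [1, 0, 9.9], "rot": [0, 0, 0], "gripper": 0}, {"offset": [1, 0, 9.9], "rot": [0, 0, 0], "gripper": 0}]'

```text
time_s: 22.25
eef_pos: [341.0, 286.1, 79.8]
ee_rot: [0.001, 0.421, 0.907, 0.001]
force: [-1.4, -1.8, 6.2]
grip_width: 0.125
grip_force: 48.8
```

```bash
python3 - <<'E'
from m import *
print(sense()["eef_pos"],sense()["grip_force"]); go(589.3,-206,180,92.4)
E
```

```text
[341.0442896  286.1315551   79.83947358] 48.8369096070528
offset [-53.62 -12.8  -10.  ] rot [ 0.1  0.  37.8] q6 -0.38 dist 560
```

step_arm --plan '[{"offset": [0, 0, -5], "rot": [0, 0, 0], "gripper": 0}, {"offset": [0, 0, -10], "rot": [0, 0, 0], "gripper": 0}, {"offset": [-53.6, -12.8, -10], "rot": [0, 0, 38], "gripper": 0}, {"offset": [-53.6, -12.8, -10], "rot": [0, 0, 38], "gripper": 0}, {"offset": [-53.6, -12.8, -10], "rot": [0, 0, 38], "gripper": 0}, {"offset": [-53.6, -12.8, -10], "rot": [0, 0, 38], "gripper": 0}, {"offset": [-53.6, -12.8, -10], "rot": [0, 0, 38], "gripper": 0}, {"offset": [-53.6, -12.8, -10], "rot": [0, 0, 38], "gripper": 0}, {"offset": [-53.6, -12.8, -10], "rot": [0, 0, 38], "gripper": 0}, {"offset": [-53.6, -12.8, -10], "rot": [0, 0, 38], "gripper": 0}, {"offset": [-53.6, -12.8, -10], "rot": [0, 0, 38], "gripper": 0}, {"offset": [-53.6, -12.8, -10], "rot": [0, 0, 38], "gripper": 0}]'

```text
time_s: 23.45
eef_pos: [566.3, -162.5, 179.3]
ee_rot: [0.0, 0.694, 0.72, 0.0]
force: [0.4, 1.1, -0.4]
grip_width: 0.126
grip_force: 49.3
```

```bash
python3 - <<'E'
from m import *
print(sense()["eef_pos"]); go(589.3,-206,180,92.4)
E
```

```text
[ 566.25950811 -162.47176097  179.33387167]
offset [-4.44  2.14 -0.06] rot [ 0.   0.  -0.2] q6 -0.38 dist 49
```

step_arm --plan '[{"offset": [-4, 2, 0], "rot": [0, 0, 0], "gripper": 0}, {"offset": [-4, 2, 0], "rot": [0, 0, 0], "gripper": 0}, {"offset": [-4, 2, 0], "rot": [0, 0, 0], "gripper": 0}, {"offset": [-4, 2, 0], "rot": [0, 0, 0], "gripper": 0}, {"offset": [-4, 2, 0], "rot": [0, 0, 0], "gripper": 0}]'

```text
time_s: 23.95
eef_pos: [587.1, -198.5, 179.2]
ee_rot: [-0.0, 0.693, 0.721, 0.0]
force: [-0.3, 0.3, -0.7]
grip_width: 0.128
grip_force: 49.4
```

```bash
python3 - <<'E'
from m import *
print(sense()["eef_pos"]); brass(20,60); go(589.3,-206,86.5,92.4)
E
```

```text
[ 587.07542712 -198.46084518  179.15109779]
brass px [438. 285.] xy 696.6 -235.1 top 48.3 size 59.3 13.9 ang -87.4
offset [-0.75  0.19  9.27] rot [ 0.   0.  -0.1] q6 -0.38 dist 93
```

step_arm --plan '[{"offset": [-0.7, 0.2, 4], "rot": [0, 0, 0], "gripper": 0}, {"offset": [-0.7, 0.2, 8], "rot": [0, 0, 0], "gripper": 0}, {"offset": [-0.7, 0.2, 8.9], "rot": [0, 0, 0], "gripper": 0}, {"offset": [-0.7, 0.2, 9.3], "rot": [0, 0, 0], "gripper": 0}, {"offset": [-0.7, 0.2, 9.3], "rot": [0, 0, 0], "gripper": 0}, {"offset": [-0.7, 0.2, 9.3], "rot": [0, 0, 0], "gripper": 3}, {"offset": [-0.7, 0.2, 9.3], "rot": [0, 0, 0], "gripper": 3}, {"offset": [-0.7, 0.2, 9.3], "rot": [0, 0, 0], "gripper": 3}, {"offset": [-0.7, 0.2, 9.3], "rot": [0, 0, 0], "gripper": 3}, {"offset": [-0.7, 0.2, 6], "rot": [0, 0, 0], "gripper": 3}, {"offset": [-0.7, 0.2, 0], "rot": [0, 0, 0], "gripper": 3}, {"offset": [-0.7, 0.2, -3], "rot": [0, 0, 0], "gripper": 4}]'

```text
time_s: 25.2
eef_pos: [589.6, -206.6, 211.3]
ee_rot: [0.001, 0.693, 0.721, 0.0]
force: [-0.0, -0.6, -0.1]
grip_width: 0.468
grip_force: 0.0
```

step_arm --plan '[{"offset": [-10, -20, -5], "rot": [0, 0, 0], "gripper": 4}, {"offset": [-10, -20, -5], "rot": [0, 0, 0], "gripper": 4}, {"offset": [-10, -20, -5], "rot": [0, 0, 0], "gripper": 4}, {"offset": [-10, -20, -5], "rot": [0, 0, 0], "gripper": 4}, {"offset": [-10, -20, -5], "rot": [0, 0, 0], "gripper": 4}, {"offset": [-10, -20, -5], "rot": [0, 0, 0], "gripper": 4}, {"offset": [-10, -20, -5], "rot": [0, 0, 0], "gripper": 4}]'

```text
time_s: 25.9
eef_pos: [393.4, -314.4, 259.0]
ee_rot: [0.0, 0.694, 0.72, 0.0]
force: [0.3, 0.3, -0.1]
grip_width: 0.463
grip_force: 0.0
```

```bash
python3 - <<'E'
from m import *
c=capture("top"); save(c,"top2"); c=capture("side"); save(c,"side2"); print(sense()["eef_pos"])
E
```

```text
[ 394.0990737  -313.7430229   258.53362434]
```

View pics/top2.png

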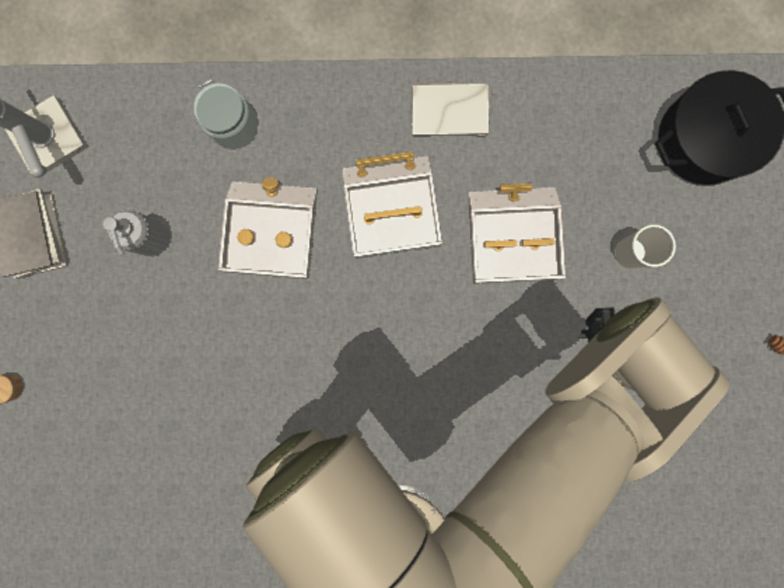

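View pics/side2.png

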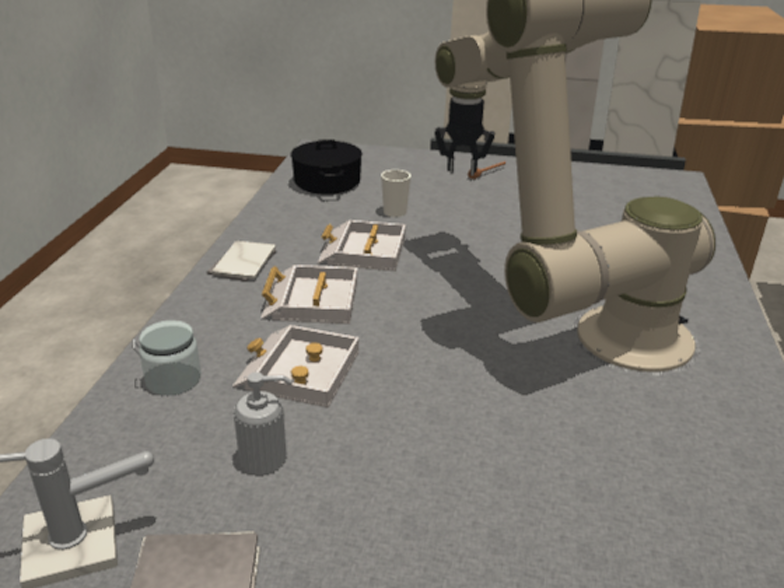

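All five pieces stand in the right bins: knobs at (246,237) and (284,240), bow at (393,214), T-bars at (500,244) and (538,241). The dispenser and tumbler haven't moved.

```bash
python3 -c "
from h import *
print(finish_job())"
```

```text
the job is handed in; nothing more can be done
None
```

The job is handed in with all five pulls standing upright in their matching bins and the dispenser and tumbler left in place, as the final pictures show; no verdict came back.

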